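Put the camera batteries on charge after the shoot

ROBOT

A 6-joint arm with a two-finger parallel gripper is mounted at the origin on a cart in front of the work surface, level with it; the furniture and walls round the work are solid. World frame = base frame: x ahead of the robot, y to its left, z up, the work surface at z = 0. Lengths are in mm, angles in rad, forces in N, time in s.
With the tool pointing down it reaches from about 275 to 750 mm from the base axis. Payload 10.2 kg.
Tool frame: the origin (TCP) lies at the very end of the fingers, on their centre line; the grasp point (between the pads) lies 19 mm behind it; z points along the fingers, y is the line along which they close (so a half turn about z gives the same grasp; the last joint's range is limited). The gripper opens to 85 mm and grips with 20 to 120 N. Pads are 22 mm wide; open, the fingers measure 114 mm over their backs; the gripper's body (76 mm by 85 mm) begins 54 mm behind the grasp point. The pads swing forward as they close: fully open they stand 13 mm farther back than shut.
Start: joints at [-1.414, 0.313, 1.498, -0, 1.331, -0.223], TCP at [194.624, -487.599, 231.294] pointing down, gripper open.
Joint ranges: [-2.94, 2.94], [-0.97, 2.17], [0.19, 2.56], [-1.23, 4.37], [0.02, 3.11], [-2.88, 2.88]. Speed limits (rad/s): [2.39, 2.39, 3.01, 3.14, 3.14, 3.14].

INTERFACE

Orientations are given as a unit quaternion [w, x, y, z].
In Python, from rig import telemetry, optics, ctrl gives the robot as it stands.
- The arm moves only by the tool servo_tool, never from a script. Its argument "deltas" is a list of rows, each a list of 3 entries, a list of its own where there are three numbers: the shift along the tool's x, y, z in units of 20 cm (1.0 is 20 cm), then the turn, a rotation vector about the tool's x, y, z in units of 90 degrees (1.0 is 90 degrees), then the opening, from 0 (shut) to 1 (fully open). A call has 1 to 8 rows; each row shifts and turns the commanded pose from where the row before left it, along the tool's axes as they then stand; what a row does not reach is not made up. A row lasts 1/10 s, in which the tool goes at most 50 mm and 8.59 degrees, less where a joint would pass 70% of its speed; a pose out of reach is approached as far as the arm can. A call with a number of a shift or a turn outside -1 to 1 is refused whole. A call with a gripper value outside its range is refused whole. The fingers move at their own pace and stop on an object; "squeeze" is the grip in N (left out, the last holds). Time passes only in rows, so rows that do not move let the fingers close. It gives the time, the measured TCP pose, the force, the opening and the grip force at its end, in the units of the state.
- telemetry.sense(): the state, without advancing time (a new reading comes with each control period).
- optics.capture(name): name is "side" or "top"; returns the picture (420x560x3 uint8, blue, green, red); there is no depth.
- optics.camera_model(name): a dict with "vfov" (degrees; the focal length in pixels is half the picture's height over the tangent of half this angle, whatever the lens; pixels are square), "cx", "cy" (the principal point, pixels), "R" (3x3) and "t" (3): a world point X has camera coordinates R X + t. Camera axes: x right, y down, z forward; pixel columns grow to the right and rows downward; lengths in mm; the calibration is good to about 2 mm. A picture is of the moment at which its call begins. camera_model takes no time and is no camera call.
- ctrl.finish_job(): hands the job in; it is judged then, once.
The state is a dict: "time_s": time; "joints": joint angles; "dq": joint speeds; "tau": joint torques, N m; "eef_pos": TCP position; "ee_rot": TCP orientation; "force": force on the tool from outside, world axes, zero at the start; "wrist_torque": the same for the moment, N m; "grip_width": opening from 0.0 (shut) to 1.0 (fully open); "grip_force": force on a finger pad.
Only numpy, scipy, OpenCV 4.12 (cv2) and the standard library are available. Lean on these libraries where they do the work, as an engineer would, in place of code of your own. Each camera call takes 0.05 s, during which the arm holds its last target. There are 200 camera calls.

TASK

The shoot is over: put the four camera batteries on the charging station, each in the charging plate whose recess is made for its size and shape. Lay each one with its gold contacts at the plate's gold-contact end, fully down and flat in the recess, and let go of it.

Things in the scene. Friction and masses are not known exactly. Their poses are not given: they have to be found in the camera images.
- battery_long (a point): Loose camera battery, the largest oblong pack: dark block 72 mm long (x axis) x 38 mm wide (y) x 20 mm high (z), lying flat. Point: its centre, half-way up. Three gold contact strips mark its +x end; under that end it is cut away (17.5 mm long, 6.5 mm high) to clear a plate's contact block. Grasp across the 38 mm width.
- battery_small (a point): Loose camera battery, the smallest oblong pack: dark block 50 mm long (x axis) x 30 mm wide (y) x 16 mm high (z), lying flat. Point: its centre, half-way up. Three gold contact strips mark its +x end; under that end it is cut away (17.5 mm long, 6.5 mm high) to clear a plate's contact block. Grasp across the 30 mm width.
- battery_square (a point): Loose camera battery, the square pack: dark block 50 mm long (x axis) x 50 mm wide (y) x 18 mm high (z), lying flat. Point: its centre, half-way up. Three gold contact strips mark its +x end; under that end it is cut away (17.5 mm long, 6.5 mm high) to clear a plate's contact block. Grasp across the 50 mm width.
- battery_stick (a point): Loose camera battery, the long slim stick-shaped pack: dark block 86 mm long (x axis) x 24 mm wide (y) x 18 mm high (z), lying flat. Point: its centre, half-way up. Three gold contact strips mark its +x end; under that end it is cut away (17.5 mm long, 6.5 mm high) to clear a plate's contact block. Grasp across the 24 mm width.
- bay_long (a point): Grey charging plate (116 x 76 mm, fixed on the white station) for the 72 x 38 mm battery: recess 86 x 52 mm. Point: centre of the recess floor, about 24 mm above the desk; z up, +x to its contact end, where a block with 3 gold blades, 16 mm long, 5 mm high, lets only a battery's contact end lie flat. Guides 9 mm high, sloped inside; long sides open midway for fingers.
- bay_small (a point): Grey charging plate (116 x 76 mm, fixed on the white station) for the 50 x 30 mm battery: recess 64 x 44 mm. Point: centre of the recess floor, about 24 mm above the desk; z up, +x to its contact end, where a block with 3 gold blades, 16 mm long, 5 mm high, lets only a battery's contact end lie flat. Guides 9 mm high, sloped inside; long sides open midway for fingers.
- bay_square (a point): Grey charging plate (116 x 76 mm, fixed on the white station) for the 50 x 50 mm battery: recess 64 x 64 mm. Point: centre of the recess floor, about 24 mm above the desk; z up, +x to its contact end, where a block with 3 gold blades, 16 mm long, 5 mm high, lets only a battery's contact end lie flat. Guides 9 mm high, sloped inside; long sides open midway for fingers.
- bay_stick (a point): Grey charging plate (116 x 76 mm, fixed on the white station) for the 86 x 24 mm battery: recess 100 x 38 mm. Point: centre of the recess floor, about 24 mm above the desk; z up, +x to its contact end, where a block with 3 gold blades, 16 mm long, 5 mm high, lets only a battery's contact end lie flat. Guides 9 mm high, sloped inside; long sides open midway for fingers.

How it is judged:
By the outcome, as a careful person would: the job done as asked, in the order asked, and still so for the second after the job is handed in, with the robot touching nothing.
It also fails if it takes over 109 s, if anything falls off the work surface, if the arm or the gripper's body presses on something with over 40 N, if the wrist force passes 120 N, or if a joint passes its speed limit or range.

## Working session

There is one attempt and no reset: what is moved stays moved. The work goes in short steps, Python scripts to look and compute and a tool call to move; the robot and the scene stay as the last step left them, time stands still between calls to the robot, and variables do not carry over. Pictures are saved under pics/ and viewed, at most 14 in all, crops included, and the job is handed in when it is done.

Besides the shell and the picture viewer there is one more tool, called after "Request:" as a command line: name --argument value ..., lists and objects as JSON in quotes. servo_tool: Moves the arm, as the interface text tells. Its arguments: {"type":"object","properties":{"deltas":{"type":"array"},"squeeze":{"type":"number"}},"required":["deltas"]}

```bash
mkdir -p pics; ls; python3 - <<'E'
from rig import telemetry, optics
import cv2
for n in("top","side"):
    cv2.imwrite(f"pics/{n}0.png",optics.capture(n)); m=optics.camera_model(n); print(n,m)
print(telemetry.sense())
E
```

```text
pics
top {'vfov': 43.3772072377089, 'cx': 287.8721926814441, 'cy': 208.73105387376393, 'R': array([[-0.02031433, -0.99971957, -0.01216995],
       [-0.9935574 ,  0.02154356, -0.11126354],
       [ 0.11149452,  0.0098313 , -0.99371642]]), 't': array([-167.52488205,  509.25554564,  867.21942255])}
side {'vfov': 48.02335509285303, 'cx': 282.0985912563927, 'cy': 197.98370110696496, 'R': array([[-0.97840352, -0.20667028,  0.00373435],
       [-0.13186544,  0.61015164, -0.78123395],
       [ 0.15917931, -0.76485448, -0.62422718]]), 't': array([447.14325482, 228.4982982 , 783.3260069 ])}
{'time_s': 0.1, 'joints': array([-1.41445101e+00,  3.13426436e-01,  1.49832702e+00, -2.22546931e-05,
        1.33101433e+00, -2.23411830e-01]), 'dq': array([ 0.00067402, -0.00227419, -0.0026078 , -0.00047138, -0.00017002,
       -0.00017559]), 'tau': array([ 2.44924100e-03, -4.12897682e+01, -2.60142893e+01, -1.78164487e-04,
        3.03756897e-03,  7.04910349e-06]), 'eef_pos': array([ 194.55725736, -487.38146529,  230.78856758]), 'ee_rot': array([-5.87595930e-04,  9.82026491e-01,  1.88742220e-01,  8.89787952e-06]), 'force': array([-1.3141642 ,  0.7343596 , -0.28912384]), 'wrist_torque': array([-0.0306118 ,  0.01456988, -0.02395783]), 'grip_force': 0.0, 'grip_width': 0.9990205323999543}
```

View pics/top0.png

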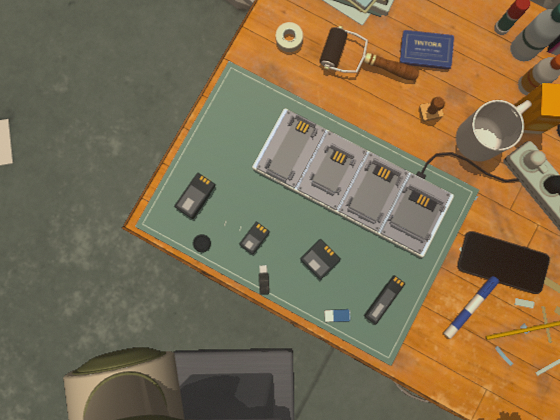

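View pics/side0.png

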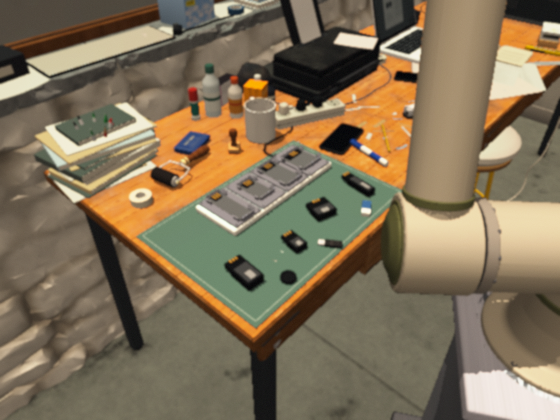

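The top view shows the batteries at about long (195,195), small (255,238), square (321,259) and stick (385,299). The four plates run from (290,148) to (418,212), with their gold ends up and to the right. The side view shows the same layout. Next I'll enlarge the top view and compute the poses.

```bash
cat > h.py <<'E'
import numpy as np, cv2
from rig import optics, telemetry
def ray(n,uv):
    m=optics.camera_model(n); f=210/np.tan(np.radians(m['vfov']/2))
    d=np.array([(uv[0]-m['cx'])/f,(uv[1]-m['cy'])/f,1.]); R=np.array(m['R'])
    return -R.T@m['t'], R.T@d
def onz(n,uv,z):
    o,d=ray(n,uv); return o+d*(z-o[2])/d[2]
def proj(n,X):
    m=optics.camera_model(n); f=210/np.tan(np.radians(m['vfov']/2))
    c=np.array(m['R'])@X+m['t']; return f*c[0]/c[2]+m['cx'],f*c[1]/c[2]+m['cy']
def ortho(n,im,z,c,w,s,ang=0):
    "top-down metric picture at height z: centre c, w=(wx,wy) px, s px/mm; picture right=dir ang, down=-left of it"
    e=np.array([np.cos(ang),np.sin(ang)]);g=np.array([e[1],-e[0]])
    P=[(0,0),(w[0],0),(w[0],w[1]),(0,w[1])]
    src=[proj(n,np.r_[c+e*(p[0]-w[0]/2)/s+g*(p[1]-w[1]/2)/s,z]) for p in P]
    return cv2.warpPerspective(im,cv2.getPerspectiveTransform(np.float32(src),np.float32(P)),w,flags=cv2.INTER_CUBIC)
E
python3 - <<'E'
from h import *
im=cv2.imread("pics/top0.png")
B={'long':(195,195,20,72,38),'small':(255,238,16,50,30),'square':(321,259,18,50,50),'stick':(385,299,18,86,24)}
hsv=cv2.cvtColor(im,cv2.COLOR_BGR2HSV)
gold=((hsv[...,0]>14)&(hsv[...,0]<30)&(hsv[...,1]>130)&(hsv[...,2]>110)).astype(np.uint8)
# mat is green: battery = not green within window
green=((hsv[...,0]>60)&(hsv[...,0]<95)&(hsv[...,1]>40)&(hsv[...,2]>60)).astype(np.uint8)
for k,(u,v,h,l,w) in B.items():
    win=np.zeros(im.shape[:2],np.uint8); cv2.circle(win,(u,v),32,1,-1)
    n,lab,st,ce=cv2.connectedComponentsWithStats((1-green)*win)
    i=lab[v,u]; ys,xs=np.where(lab==i)
    P=np.array([onz('top',(x,y),h)[:2] for x,y in zip(xs,ys)],np.float32)
    c,s,a=cv2.minAreaRect(P)
    gy,gx=np.where((gold*win)>0); g=np.mean([onz('top',(x,y),h)[:2] for x,y in zip(gx,gy)],0)
    print(k,'rect',np.round(c),np.round(s),round(a,1),'gold',g.round(),'dir',np.degrees(np.arctan2(*(g-c)[::-1])).round(1))
for uv in [(286,110),(452,201),(424,254),(254,166)]: print('station',uv,onz('top',uv,24).round())
n,lab,st,ce=cv2.connectedComponentsWithStats(cv2.dilate(gold,np.ones((3,3))))
for i in range(1,n):
    if 30<st[i,4]<500 and 100<ce[i][1]<225 and 280<ce[i][0]<450: print('blades',ce[i].round(1),onz('top',ce[i],29).round(1),st[i,4])
A=cv2.resize(im[95:265,245:460],None,fx=3.6,fy=3.5,interpolation=cv2.INTER_CUBIC); cv2.imwrite("pics/st.png",A)
A=cv2.resize(im[165:335,165:420],None,fx=3.1,fy=3.1,interpolation=cv2.INTER_CUBIC); cv2.imwrite("pics/bat.png",A)
E
```

```text
Traceback (most recent call last):
  File "h.py", line 8, in onz
    o,d=ray(n,uv); return o+d*(z-o[2])/d[2]
        ~~~^^^^^^
  File "h.py", line 4, in ray
    m=optics.camera_model(n); f=210/np.tan(np.radians(m['vfov']/2))
ValueError: time passes only in moves, steps and waits
```

```bash
sed -i 's/^from rig.*/from rig import optics, telemetry\nM={n:optics.camera_model(n) for n in ("top","side")}/; s/m=optics.camera_model(n)/m=M[n]/' h.py
cat > m1.py <<'E'
from h import *
im=cv2.imread("pics/top0.png")
B={'long':(195,195,20,72,38),'small':(255,238,16,50,30),'square':(321,259,18,50,50),'stick':(385,299,18,86,24)}
hsv=cv2.cvtColor(im,cv2.COLOR_BGR2HSV)
gold=((hsv[...,0]>14)&(hsv[...,0]<30)&(hsv[...,1]>130)&(hsv[...,2]>110)).astype(np.uint8)
green=((hsv[...,0]>60)&(hsv[...,0]<95)&(hsv[...,1]>40)&(hsv[...,2]>60)).astype(np.uint8)
for k,(u,v,h,l,w) in B.items():
    win=np.zeros(im.shape[:2],np.uint8); cv2.circle(win,(u,v),32,1,-1)
    n,lab,st,ce=cv2.connectedComponentsWithStats((1-green)*win)
    i=lab[v,u]; ys,xs=np.where(lab==i)
    P=np.array([onz('top',(x,y),h)[:2] for x,y in zip(xs,ys)],np.float32)
    c,s,a=cv2.minAreaRect(P)
    gy,gx=np.where((gold*win)>0); g=np.mean([onz('top',(x,y),h)[:2] for x,y in zip(gx,gy)],0)
    print(k,'rect',np.round(c),np.round(s),round(a,1),'gold',g.round(),'dir',np.degrees(np.arctan2(*(g-c)[::-1])).round(1))
for uv in [(286,110),(452,201),(424,254),(254,166)]: print('station',uv,onz('top',uv,24).round())
n,lab,st,ce=cv2.connectedComponentsWithStats(cv2.dilate(gold,np.ones((3,3))))
for i in range(1,n):
    if 30<st[i,4]<500 and 100<ce[i][1]<225 and 280<ce[i][0]<450: print('blades',ce[i].round(1),onz('top',ce[i],29).round(1),st[i,4])
A=cv2.resize(im[95:265,245:460],None,fx=3.6,fy=3.5,interpolation=cv2.INTER_CUBIC); cv2.imwrite("pics/st.png",A)
A=cv2.resize(im[165:335,165:420],None,fx=3.1,fy=3.1,interpolation=cv2.INTER_CUBIC); cv2.imwrite("pics/bat.png",A)
E
python3 m1.py
```

```text
long rect [534. -19.] [110. 109.] 80.7 gold [560. -35.] dir -31.6
small rect [ 458. -121.] [108. 108.] 80.7 gold [ 475. -132.] dir -32.9
square rect [ 420. -232.] [107. 107.] 6.9 gold [ 434. -246.] dir -43.2
stick rect [ 351. -338.] [105. 106.] 6.9 gold [ 380. -361.] dir -39.3
station (286, 110) [ 679. -178.   24.]
station (452, 201) [ 513. -457.   24.]
station (424, 254) [ 425. -405.   24.]
station (254, 166) [ 581. -121.   24.]
blades [302.2 126.4] [ 647.4 -205.7   29. ] 139
blades [338.5 156.6] [ 593.1 -266.5   29. ] 139
blades [435.5 165.5] [ 573.9 -430.8   29. ] 37
blades [383.4 172.5] [ 563.9 -341.9   29. ] 143
blades [422.9 200.3] [ 514.8 -406.5   29. ] 144
```

View pics/st.png

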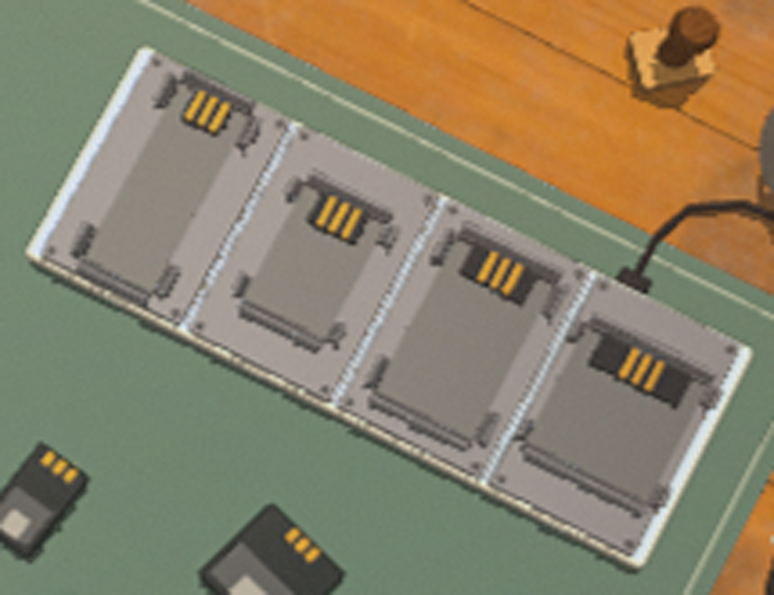

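View pics/bat.png

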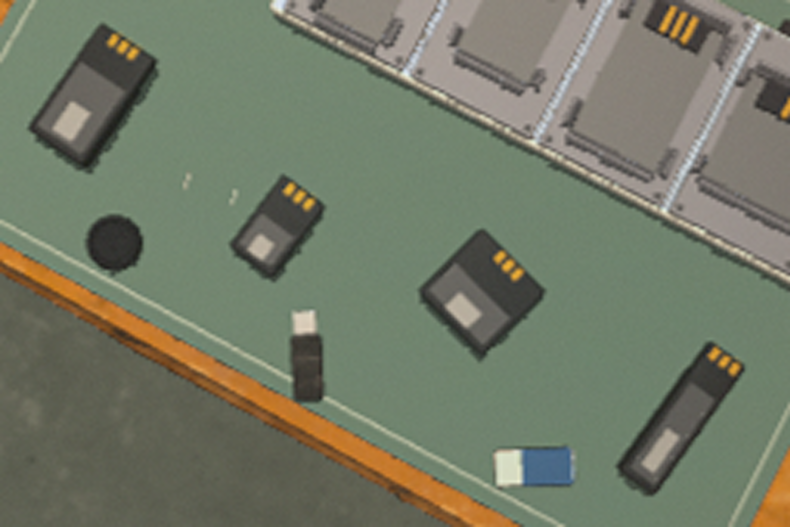

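The enlarged crops show the bays from left to right as stick, small, long, square, all with contacts at the upper-right end. Blade spacing is 80 mm, giving a station yaw of about -29°. The batteries are clear of clutter. I'll fix the battery mask next.

```bash
cat > m2.py <<'E'
from h import *
im=cv2.imread("pics/top0.png"); 
B={'long':(195,195,20),'small':(255,238,16),'square':(321,259,18),'stick':(385,299,18)}
mat=im[230:250,160:180].reshape(-1,3).mean(0)
print('mat',mat.round())
fg=(np.linalg.norm(im.astype(float)-mat,axis=2)>45).astype(np.uint8)
for k,(u,v,h) in B.items():
    n,lab,st,ce=cv2.connectedComponentsWithStats(fg)
    i=np.bincount(lab[v-6:v+7,u-6:u+7].ravel())[1:].argmax()+1; ys,xs=np.where(lab==i)
    P=np.array([onz('top',(x,y),h*.75)[:2] for x,y in zip(xs,ys)],np.float32)
    c,s,a=cv2.minAreaRect(P); print(k,np.round(c,1),np.round(s),round(a,1))
for k,p in dict(stick=(165,182),small=(318,255),long=(470,332),square=(618,412)).items():
    print(k,onz('top',(245+p[0]/3.6,95+p[1]/3.5),24).round())
E
python3 m2.py
```

```text
mat [102. 135. 136.]
long [531.5 -18.7] [46. 76.] 55.1
small [ 457.2 -119.4] [35. 53.] 52.0
square [ 418.8 -230.4] [54. 53.] 43.6
stick [ 349.2 -336.1] [28. 91.] 52.1
stick [ 613. -185.   24.]
small [ 575. -257.   24.]
long [ 535. -328.   24.]
square [ 494. -396.   24.]
```

```bash
cat > go.py <<'E'
import sys, numpy as np
from scipy.spatial.transform import Rotation as Ro
from rig import telemetry
s=telemetry.sense(); R=Ro.from_quat(s['ee_rot'],scalar_first=True)
x,y,z,yaw=map(float,sys.argv[1:5]); a=np.radians(yaw)/2
T=Ro.from_quat([0,np.cos(a),np.sin(a),0],scalar_first=True)
D=np.array([x,y,z])-s['eef_pos']
print('shift before turn',(R.inv().apply(D)/200).round(3),'after turn',(T.inv().apply(D)/200).round(3),'turn',((R.inv()*T).as_rotvec()/np.pi*2).round(3),'pos',s['eef_pos'].round(1),'t',s['time_s'])
E
python3 go.py 349 -336 120 -38
```

```text
shift before turn [ 0.998 -0.416  0.555] after turn [ 0.143 -1.072  0.554] turn [-0.001  0.     0.664] pos [ 194.6 -487.4  230.8] t 0.1
```

Request:
servo_tool --deltas '[[[0,0,0],[0,0,0.095],1],[[0,0,0],[0,0,0.095],1],[[0,0,0],[0,0,0.095],1],[[0,0,0],[0,0,0.095],1],[[0,0,0],[0,0,0.095],1],[[0,0,0],[0,0,0.095],1],[[0,0,0],[0,0,0.095],1],[[0,0,0],[0,0,0],1]]' --squeeze 40

```text
time_s: 0.9
eef_pos: [194.6, -487.5, 231.0]
ee_rot: [-0.0, 0.945, -0.327, -0.0]
force: [0.1, 0.0, 0.2]
grip_width: 1.002
grip_force: 0.0
```

Request:
servo_tool --deltas '[[[0.02,-0.15,0.08],[0,0,0],1],[[0.02,-0.15,0.08],[0,0,0],1],[[0.02,-0.15,0.08],[0,0,0],1],[[0.02,-0.15,0.08],[0,0,0],1],[[0.02,-0.15,0.08],[0,0,0],1],[[0.02,-0.15,0.08],[0,0,0],1],[[0.02,-0.17,0.07],[0,0,0],1],[[0,0,0],[0,0,0],0.7]]'

```text
time_s: 1.7
eef_pos: [349.9, -333.2, 119.5]
ee_rot: [-0.001, 0.947, -0.323, -0.001]
force: [-0.3, 0.6, -0.5]
grip_width: 0.857
grip_force: 0.0
```

```bash
python3 go.py 349 -336 3 -38; python3 -c "
from rig import optics;import cv2
a=optics.capture('top');cv2.imwrite('pics/a.png',cv2.resize(a[180:400,250:530],None,fx=2.5,fy=2.5))"
```

```text
shift before turn [0.007 0.015 0.583] after turn [0.005 0.014 0.583] turn [-0.001  0.002  0.004] pos [ 349.9 -333.2  119.5] t 1.7
```

View pics/a.png

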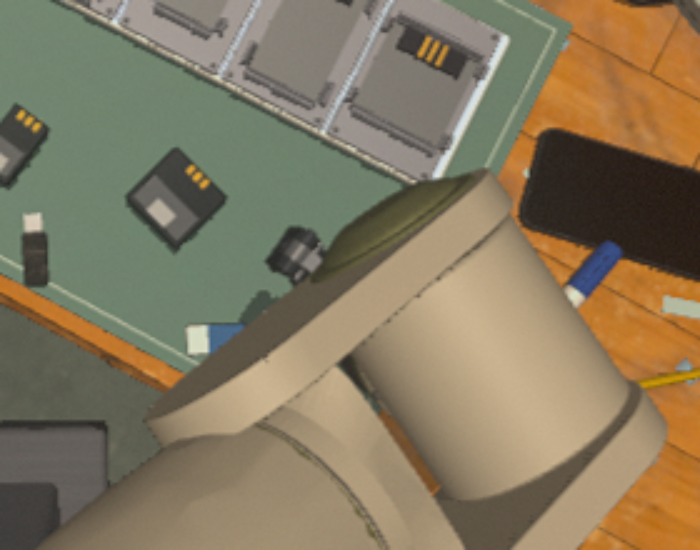

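The picture shows the arm hiding the stick and the open gripper visible at (295,255), with the other items untouched. Descending and gripping.

Request:
servo_tool --deltas '[[[0,0,0.14],[0,0,0],0.7],[[0,0,0.14],[0,0,0],0.7],[[0.005,0.015,0.14],[0,0,0],0.7],[[0,0,0.1],[0,0,0],0.7],[[0,0,0.06],[0,0,0],0.7],[[0,0,0],[0,0,0],0.7]]'

```text
time_s: 2.35
eef_pos: [347.0, -339.5, 4.5]
ee_rot: [-0.001, 0.945, -0.326, -0.001]
force: [-0.0, 0.1, -0.1]
grip_width: 0.7
grip_force: 0.0
```

Request:
servo_tool --deltas '[[[0,0,0],[0,0,0],0],[[0,0,0],[0,0,0],0],[[0,0,0],[0,0,0],0],[[0,0,0],[0,0,0],0],[[0,0,0],[0,0,0],0],[[0,0,0],[0,0,0],0],[[0,0,0],[0,0,0],0]]'

```text
time_s: 3.05
eef_pos: [348.0, -340.1, 6.4]
ee_rot: [0.001, 0.945, -0.326, 0.001]
force: [-1.8, 0.6, 5.5]
grip_width: 0.269
grip_force: 40.1
```

```bash
python3 go.py 349 -336 3 -38; python3 go.py 612 -185 90 -29
```

```text
shift before turn [-0.009 -0.019  0.017] after turn [-0.009 -0.019  0.017] turn [ 0.001 -0.001 -0.001] pos [ 348.  -340.1    6.4] t 3.05
shift before turn [ 0.562 -1.424 -0.418] after turn [ 0.779 -1.318 -0.418] turn [ 0.001 -0.001 -0.101] pos [ 348.  -340.1    6.4] t 3.05
```

Request:
servo_tool --deltas '[[[0,0,-0.05],[0,0,0],0],[[0,0,-0.12],[0,0,0],0],[[0,0,-0.15],[0,0,0],0],[[0,0,-0.1],[0,0,0],0],[[0,0,0],[0,0,-0.05],0],[[0,0,0],[0,0,-0.05],0],[[0,0,0],[0,0,0],0]]'

```text
time_s: 3.75
eef_pos: [347.7, -339.4, 90.1]
ee_rot: [0.0, 0.968, -0.251, 0.0]
force: [0.5, 0.3, -1.2]
grip_width: 0.271
grip_force: 39.4
```

Request:
servo_tool --deltas '[[[0.05,-0.09,0],[0,0,0],0],[[0.11,-0.18,0],[0,0,0],0],[[0.12,-0.21,0],[0,0,0],0],[[0.12,-0.21,0],[0,0,0],0],[[0.12,-0.21,0],[0,0,0],0],[[0.12,-0.21,0],[0,0,0],0],[[0.11,-0.15,0],[0,0,0],0],[[0.03,-0.06,0],[0,0,0],0]]'

```text
time_s: 4.55
eef_pos: [614.6, -182.4, 89.3]
ee_rot: [-0.0, 0.968, -0.251, 0.0]
force: [0.1, -0.0, -0.9]
grip_width: 0.27
grip_force: 39.4
```

Request:
servo_tool --deltas '[[[0,0,0],[0,0,0],0],[[0,0,0],[0,0,0],0]]'

```text
time_s: 4.75
eef_pos: [611.7, -184.7, 89.2]
ee_rot: [0.0, 0.968, -0.252, -0.0]
force: [-0.0, -0.2, -1.0]
grip_width: 0.269
grip_force: 39.4
```

```bash
python3 go.py 612 -185 45 -29;python3 -c "
from rig import optics,telemetry;import cv2
print(telemetry.sense()['grip_width'])
a=optics.capture('top');cv2.imwrite('pics/b.png',cv2.resize(a[80:280,220:470],None,fx=2.8,fy=2.8))
a=optics.capture('side');cv2.imwrite('pics/bs.png',cv2.resize(a[120:260,180:400],None,fx=3.5,fy=3.5))"
```

```text
shift before turn [0.002 0.    0.221] after turn [0.002 0.    0.221] turn [ 0.     0.    -0.002] pos [ 611.7 -184.7   89.2] t 4.75
0.2690235314594536
```

View pics/bs.png

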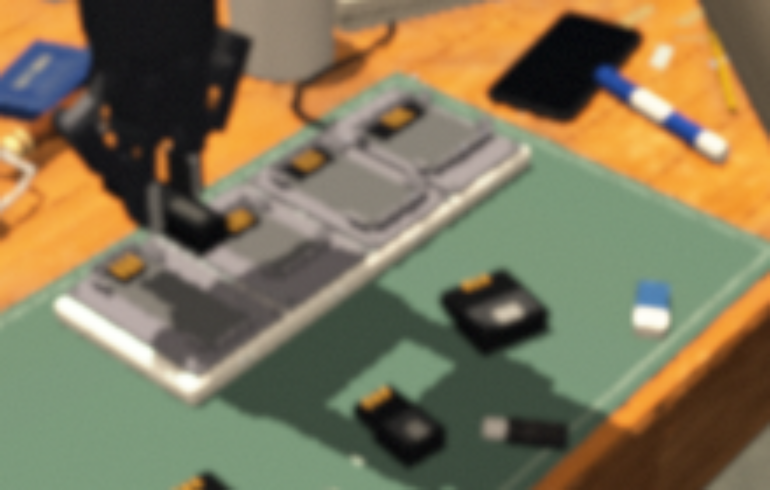

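The side view shows the stick held level above its plate at (195,220). Lowering it.

Request:
servo_tool --deltas '[[[0,0,0.1],[0,0,0],0],[[0,0,0.08],[0,0,0],0],[[0,0,0.05],[0,0,0],0],[[0,0,0.03],[0,0,0],0],[[0,0,0.02],[0,0,0],0],[[0,0,0.005],[0,0,0],0],[[0,0,0],[0,0,0],0]]'

```text
time_s: 5.55
eef_pos: [612.5, -184.7, 32.7]
ee_rot: [0.0, 0.968, -0.251, 0.0]
force: [-0.4, -0.2, -0.7]
grip_width: 0.269
grip_force: 39.4
```

```bash
python3 go.py 612 -185 32 -29;python3 -c "
from rig import optics,telemetry;import cv2
print(telemetry.sense()['force'])
a=optics.capture('side');cv2.imwrite('pics/cs.png',cv2.resize(a[150:240,170:300],None,fx=6,fy=6))"
```

```text
shift before turn [-0.001  0.002  0.004] after turn [-0.001  0.002  0.004] turn [-0.    -0.    -0.001] pos [ 612.5 -184.7   32.7] t 5.55
[-0.36187013 -0.17013366 -0.71747123]
```

View pics/cs.png

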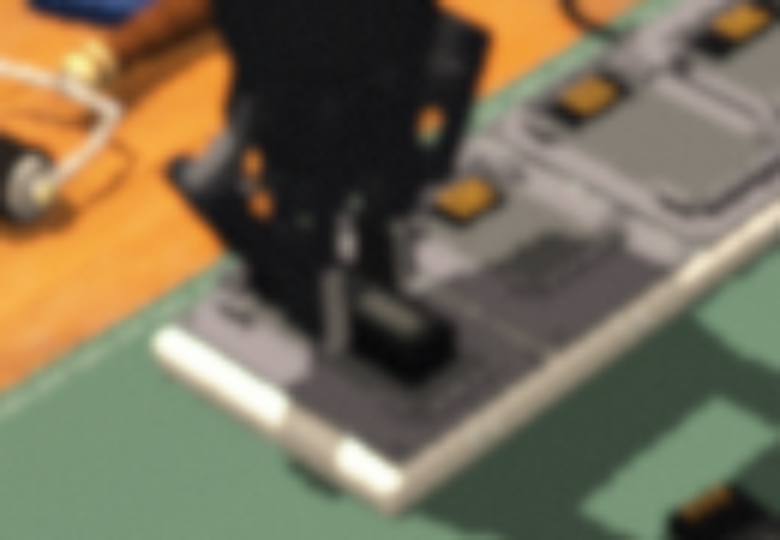

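The stick sits between its guides with no contact force. Easing down about 1 mm, then releasing and lifting.

Request:
servo_tool --deltas '[[[0,0,0.005],[0,0,0],0],[[0,0,0],[0,0,0],0.35],[[0,0,0],[0,0,0],0.42],[[0,0,0],[0,0,0],0.42],[[0,0,-0.04],[0,0,0],0.42],[[0,0,-0.12],[0,0,0],0.42],[[0,0,-0.15],[0,0,0],0.42],[[0,0,-0.1],[0,0,0],0.6]]'

```text
time_s: 6.4
eef_pos: [612.8, -184.8, 116.1]
ee_rot: [0.0, 0.968, -0.251, 0.001]
force: [0.6, 0.1, -0.2]
grip_width: 0.575
grip_force: 0.0
```

```bash
python3 go.py 457 -119 115 -38
```

```text
shift before turn [-0.841  0.091  0.003] after turn [-0.817  0.22   0.005] turn [-0.    -0.002  0.099] pos [ 612.8 -184.8  116.1] t 6.4
```

Request:
servo_tool --deltas '[[[-0.12,0.01,0],[0,0,0],0.65],[[-0.2,0.02,0],[0,0,0],0.65],[[-0.2,0.02,0],[0,0,0],0.65],[[-0.2,0.02,0],[0,0,0],0.65],[[-0.12,0.02,0],[0,0,0],0.65],[[0,0,0],[0,0,0.05],0.65],[[0,0,0],[0,0,0.05],0.65],[[0,0,0],[0,0,0],0.65]]'

```text
time_s: 7.2
eef_pos: [456.9, -118.7, 114.0]
ee_rot: [0.0, 0.945, -0.327, 0.001]
force: [0.5, -0.7, 0.2]
grip_width: 0.65
grip_force: 0.0
```

```bash
python3 go.py 457 -119 5 -38; python3 -c "
from rig import optics,telemetry;import cv2
a=optics.capture('side');b=optics.capture('top');cv2.imwrite('pics/ds.png',cv2.hconcat([cv2.resize(a[150:290,180:330],(400,373)),cv2.resize(b[95:235,240:390],(400,373))]))"
```

```text
shift before turn [0.001 0.001 0.545] after turn [0.001 0.001 0.545] turn [-0.    -0.001 -0.001] pos [ 456.9 -118.7  114. ] t 7.2
```

View pics/ds.png

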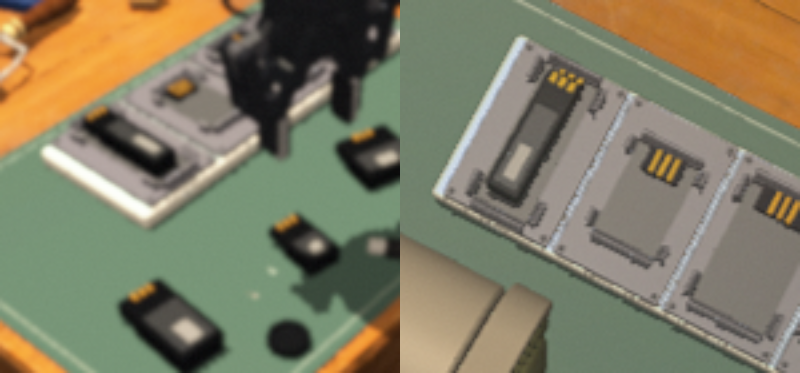

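The stick lies in its recess with contacts at the gold end. Now the small pack.

Request:
servo_tool --deltas '[[[0,0,0.14],[0,0,0],0.65],[[0,0,0.14],[0,0,0],0.65],[[0,0,0.12],[0,0,0],0.65],[[0,0,0.09],[0,0,0],0.65],[[0,0,0.05],[0,0,0],0.65],[[0,0,0],[0,0,0],0.65],[[0,0,0],[0,0,0],0],[[0,0,0],[0,0,0],0]]'

```text
time_s: 8.1
eef_pos: [457.4, -118.9, 6.4]
ee_rot: [0.0, 0.945, -0.326, 0.001]
force: [-0.9, 0.4, 7.1]
grip_width: 0.341
grip_force: 39.3
```

Request:
servo_tool --deltas '[[[0,0,0],[0,0,0],0],[[0,0,0],[0,0,0],0],[[0,0,0],[0,0,0],0],[[0,0,0],[0,0,0],0]]'

```text
time_s: 8.5
eef_pos: [457.4, -118.9, 6.4]
ee_rot: [0.0, 0.945, -0.326, 0.001]
force: [-0.6, 0.9, 7.3]
grip_width: 0.341
grip_force: 40.4
```

```bash
python3 go.py 573 -256 100 -29
```

```text
shift before turn [ 0.879  0.183 -0.466] after turn [ 0.838  0.319 -0.468] turn [-0.    -0.001 -0.101] pos [ 457.4 -118.9    6.4] t 8.5
```

Request:
servo_tool --deltas '[[[0,0,-0.05],[0,0,0],0],[[0,0,-0.12],[0,0,0],0],[[0,0,-0.15],[0,0,0],0],[[0,0,-0.14],[0,0,0],0],[[0,0,0],[0,0,-0.05],0],[[0,0,0],[0,0,-0.05],0],[[0.04,0.02,0],[0,0,0],0],[[0.1,0.04,0],[0,0,0],0]]'

```text
time_s: 9.3
eef_pos: [475.3, -142.6, 97.9]
ee_rot: [-0.0, 0.968, -0.252, -0.0]
force: [-0.6, 0.4, -0.2]
grip_width: 0.342
grip_force: 39.6
```

Request:
servo_tool --deltas '[[[0.17,0.06,0],[0,0,0],0],[[0.17,0.06,0],[0,0,0],0],[[0.17,0.06,0],[0,0,0],0],[[0.13,0.05,0],[0,0,0],0],[[0.06,0.03,0],[0,0,0],0],[[0,0,0],[0,0,0],0],[[0,0,0],[0,0,0],0]]'

```text
time_s: 10.0
eef_pos: [572.1, -256.0, 97.1]
ee_rot: [-0.0, 0.968, -0.252, -0.0]
force: [0.1, 0.3, -0.6]
grip_width: 0.338
grip_force: 39.6
```

```bash
python3 go.py 573 -256 31.5 -29
```

```text
shift before turn [ 0.004 -0.002  0.328] after turn [ 0.004 -0.002  0.328] turn [-0.     0.001 -0.002] pos [ 572.1 -256.    97.1] t 10.0
```

Request:
servo_tool --deltas '[[[0.004,0,0.11],[0,0,0],0],[[0,0,0.09],[0,0,0],0],[[0,0,0.06],[0,0,0],0],[[0,0,0.04],[0,0,0],0],[[0,0,0.02],[0,0,0],0],[[0,0,0.008],[0,0,0],0],[[0,0,0],[0,0,0],0],[[0,0,0],[0,0,0],0]]'

```text
time_s: 10.8
eef_pos: [573.3, -256.8, 32.3]
ee_rot: [0.0, 0.968, -0.251, 0.0]
force: [-0.3, -0.2, -0.8]
grip_width: 0.339
grip_force: 39.6
```

Request:
servo_tool --deltas '[[[0,0,0],[0,0,0],0.42],[[0,0,0],[0,0,0],0.5],[[0,0,0],[0,0,0],0.5],[[0,0,-0.04],[0,0,0],0.5],[[0,0,-0.12],[0,0,0],0.5],[[0,0,-0.15],[0,0,0],0.5],[[0,0,-0.1],[0,0,0],0.75],[[0,0,0],[0,0,0],0.75]]'

```text
time_s: 11.6
eef_pos: [574.4, -257.4, 117.4]
ee_rot: [0.001, 0.968, -0.251, 0.003]
force: [-0.0, 1.8, 0.4]
grip_width: 0.75
grip_force: 0.0
```

```bash
python3 go.py 531.5 -18.7 115 -35
```

```text
shift before turn [-0.768 -0.939  0.007] after turn [-0.86  -0.855  0.012] turn [ 0.    -0.004  0.066] pos [ 574.4 -257.4  117.4] t 11.6
```

Request:
servo_tool --deltas '[[[-0.07,-0.09,0],[0,0,0],0.75],[[-0.14,-0.17,0],[0,0,0],0.75],[[-0.14,-0.17,0],[0,0,0],0.75],[[-0.14,-0.17,0],[0,0,0],0.75],[[-0.14,-0.17,0],[0,0,0],0.75],[[-0.1,-0.12,0],[0,0,0],0.75],[[-0.04,-0.05,0],[0,0,0],0.75],[[0,0,0],[0,0,0.066],0.75]]'

```text
time_s: 12.4
eef_pos: [529.6, -16.1, 113.3]
ee_rot: [0.0, 0.954, -0.301, -0.0]
force: [0.3, 0.6, 1.0]
grip_width: 0.75
grip_force: 0.0
```

```bash
python3 go.py 531.5 -18.7 6 -35; python3 -c "
from rig import optics,telemetry;import cv2
a=optics.capture('side');b=optics.capture('top');cv2.imwrite('pics/es.png',cv2.hconcat([cv2.resize(a[140:290,180:330],(400,400)),cv2.resize(b[95:245,160:310+80],(400,260)).copy() if 0 else cv2.resize(b[95:245,240:390],(400,400))]))"
```

```text
shift before turn [0.016 0.005 0.537] after turn [0.015 0.005 0.537] turn [0. 0. 0.] pos [529.6 -16.1 113.3] t 12.4
```

View pics/es.png

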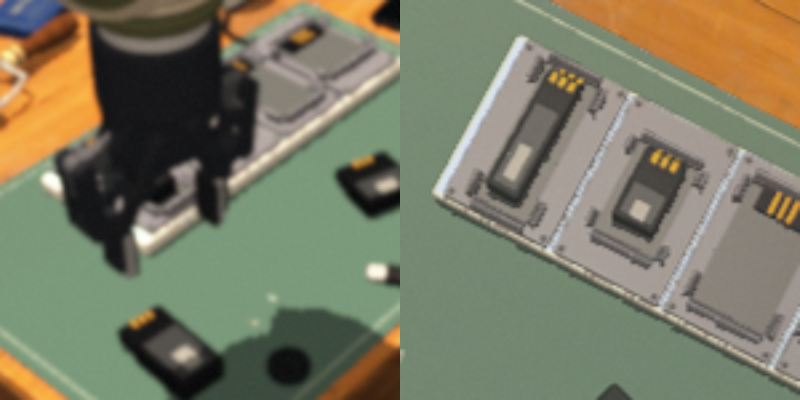

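Both the small pack and the stick lie in their recesses. Now the long pack, after correcting a small x error.

Request:
servo_tool --deltas '[[[0.008,0.003,0.14],[0,0,0],0.75],[[0,0,0.14],[0,0,0],0.75],[[0,0,0.12],[0,0,0],0.75],[[0,0,0.09],[0,0,0],0.75],[[0,0,0.045],[0,0,0],0.75],[[0,0,0],[0,0,0],0.75],[[0,0,0],[0,0,0],0],[[0,0,0],[0,0,0],0]]'

```text
time_s: 13.3
eef_pos: [531.7, -19.2, 7.8]
ee_rot: [-0.0, 0.954, -0.301, 0.001]
force: [-4.3, -0.0, 8.9]
grip_width: 0.436
grip_force: 39.2
```

Request:
servo_tool --deltas '[[[0,0,0],[0,0,0],0],[[0,0,0],[0,0,0],0],[[0,0,0],[0,0,0],0],[[0,0,0],[0,0,0],0]]'

```text
time_s: 13.7
eef_pos: [531.7, -19.1, 7.9]
ee_rot: [0.0, 0.954, -0.301, 0.001]
force: [0.3, -0.5, 6.7]
grip_width: 0.432
grip_force: 41.4
```

```bash
python3 go.py 534 -326 100 -29
```

```text
shift before turn [ 0.891  1.25  -0.46 ] after turn [ 0.754  1.336 -0.461] turn [-0.    -0.001 -0.067] pos [531.7 -19.1   7.9] t 13.7
```

Request:
servo_tool --deltas '[[[0,0,-0.05],[0,0,0],0],[[0,0,-0.12],[0,0,0],0],[[0,0,-0.15],[0,0,0],0],[[0,0,-0.14],[0,0,0],0],[[0,0,0],[0,0,-0.067],0],[[0,0,0],[0,0,0],0],[[0.04,0.06,0],[0,0,0],0],[[0.08,0.15,0],[0,0,0],0]]'

```text
time_s: 14.5
eef_pos: [531.2, -66.8, 98.3]
ee_rot: [-0.0, 0.968, -0.25, -0.001]
force: [-0.1, 0.1, -1.0]
grip_width: 0.436
grip_force: 40.5
```

Request:
servo_tool --deltas '[[[0.12,0.21,0],[0,0,0],0],[[0.12,0.21,0],[0,0,0],0],[[0.12,0.21,0],[0,0,0],0],[[0.12,0.21,0],[0,0,0],0],[[0.1,0.18,0],[0,0,0],0],[[0.05,0.11,0],[0,0,0],0],[[0,0,0],[0,0,0],0],[[0,0,0],[0,0,0],0]]'

```text
time_s: 15.3
eef_pos: [531.4, -326.4, 97.8]
ee_rot: [-0.0, 0.968, -0.252, -0.001]
force: [-0.8, 0.6, -1.0]
grip_width: 0.436
grip_force: 40.5
```

```bash
python3 go.py 534 -326 33 -29
```

```text
shift before turn [ 0.011 -0.008  0.324] after turn [ 0.01  -0.008  0.324] turn [-0.     0.001 -0.002] pos [ 531.4 -326.4   97.8] t 15.3
```

Request:
servo_tool --deltas '[[[0.01,-0.008,0.1],[0,0,0],0],[[0,0,0.09],[0,0,0],0],[[0,0,0.06],[0,0,0],0],[[0,0,0.04],[0,0,0],0],[[0,0,0.02],[0,0,0],0],[[0,0,0.012],[0,0,0],0],[[0,0,0],[0,0,0],0],[[0,0,0],[0,0,0],0]]'

```text
time_s: 16.1
eef_pos: [534.9, -325.8, 34.8]
ee_rot: [0.0, 0.968, -0.25, 0.0]
force: [0.2, -0.1, -1.0]
grip_width: 0.435
grip_force: 40.5
```

Request:
servo_tool --deltas '[[[0,0,0],[0,0,0],0.5],[[0,0,0],[0,0,0],0.58],[[0,0,0],[0,0,0],0.58],[[0,0,-0.04],[0,0,0],0.58],[[0,0,-0.12],[0,0,0],0.58],[[0,0,-0.15],[0,0,0],0.58],[[0,0,-0.1],[0,0,0],0.85],[[0,0,0],[0,0,0],0.85]]'

```text
time_s: 16.9
eef_pos: [535.8, -326.5, 120.0]
ee_rot: [0.001, 0.968, -0.25, 0.003]
force: [0.2, -0.7, 0.8]
grip_width: 0.848
grip_force: 0.0
```

```bash
python3 go.py 419 -230.5 115 -46
```

```text
shift before turn [-0.744 -0.137  0.02 ] after turn [-0.751  0.087  0.025] turn [ 0.    -0.004  0.189] pos [ 535.8 -326.5  120. ] t 16.9
```

Request:
servo_tool --deltas '[[[-0.1,-0.02,0],[0,0,0],0.95],[[-0.19,-0.035,0.005],[0,0,0],0.95],[[-0.19,-0.035,0.005],[0,0,0],0.95],[[-0.17,-0.03,0.005],[0,0,0],0.95],[[-0.094,-0.017,0.005],[0,0,0],0.95],[[0,0,0],[0,0,0.093],0.95],[[0,0,0],[0,0,0.093],0.95],[[0,0,0],[0,0,0],0.95]]'

```text
time_s: 17.7
eef_pos: [417.6, -229.2, 111.9]
ee_rot: [-0.0, 0.921, -0.389, -0.0]
force: [-0.2, -0.0, -0.2]
grip_width: 0.949
grip_force: 0.0
```

```bash
python3 go.py 419 -230.5 8 -46.2
```

```text
shift before turn [ 0.01  -0.001  0.519] after turn [ 0.01  -0.001  0.519] turn [0.    0.    0.004] pos [ 417.6 -229.2  111.9] t 17.7
```

Request:
servo_tool --deltas '[[[0.01,0,0.14],[0,0,0.004],0.95],[[0,0,0.14],[0,0,0],0.95],[[0,0,0.11],[0,0,0],0.95],[[0,0,0.08],[0,0,0],0.95],[[0,0,0.05],[0,0,0],0.95],[[0,0,0],[0,0,0],0.95],[[0,0,0],[0,0,0],0],[[0,0,0],[0,0,0],0]]'

```text
time_s: 18.5
eef_pos: [419.6, -231.2, 9.0]
ee_rot: [0.0, 0.92, -0.391, 0.001]
force: [-0.3, -0.2, 0.7]
grip_width: 0.635
grip_force: 0.0
```

Request:
servo_tool --deltas '[[[0,0,0],[0,0,0],0],[[0,0,0],[0,0,0],0],[[0,0,0],[0,0,0],0],[[0,0,0],[0,0,0],0]]'

```text
time_s: 18.9
eef_pos: [419.7, -231.2, 9.3]
ee_rot: [0.0, 0.92, -0.391, 0.001]
force: [-1.2, 1.2, 6.7]
grip_width: 0.576
grip_force: 41.7
```

```bash
python3 go.py 494 -395 100 -29
```

```text
shift before turn [ 0.848  0.3   -0.452] after turn [ 0.722  0.536 -0.454] turn [ 0.    -0.001 -0.19 ] pos [ 419.7 -231.2    9.3] t 18.9
```

Request:
servo_tool --deltas '[[[0,0,-0.05],[0,0,0],0],[[0,0,-0.12],[0,0,0],0],[[0,0,-0.15],[0,0,0],0],[[0,0,-0.14],[0,0,0],0],[[0,0,0],[0,0,-0.09],0],[[0,0,0],[0,0,-0.09],0],[[0,0,0],[0,0,-0.01],0],[[0.05,0.04,0],[0,0,0],0]]'

```text
time_s: 19.7
eef_pos: [424.0, -242.2, 100.7]
ee_rot: [-0.0, 0.968, -0.251, -0.0]
force: [0.2, -1.1, -1.0]
grip_width: 0.571
grip_force: 42.0
```

Request:
servo_tool --deltas '[[[0.12,0.09,0],[0,0,0],0],[[0.15,0.11,0],[0,0,0],0],[[0.15,0.11,0],[0,0,0],0],[[0.14,0.1,0],[0,0,0],0],[[0.08,0.06,0],[0,0,0],0],[[0.03,0.026,0],[0,0,0],0],[[0,0,0],[0,0,0],0],[[0,0,0],[0,0,0],0]]'

```text
time_s: 20.5
eef_pos: [492.9, -393.8, 100.1]
ee_rot: [-0.0, 0.968, -0.251, -0.0]
force: [0.4, -0.2, -1.1]
grip_width: 0.57
grip_force: 41.9
```

```bash
python3 go.py 494 -395 34.5 -29
```

```text
shift before turn [0.008 0.003 0.328] after turn [0.008 0.003 0.328] turn [-0.     0.001 -0.   ] pos [ 492.9 -393.8  100.1] t 20.5
```

Request:
servo_tool --deltas '[[[0.008,0.003,0.1],[0,0,0],0],[[0,0,0.09],[0,0,0],0],[[0,0,0.06],[0,0,0],0],[[0,0,0.04],[0,0,0],0],[[0,0,0.025],[0,0,0],0],[[0,0,0.015],[0,0,0],0],[[0,0,0],[0,0,0],0],[[0,0,0],[0,0,0],0]]'

```text
time_s: 21.3
eef_pos: [494.5, -395.9, 34.8]
ee_rot: [0.0, 0.968, -0.25, 0.0]
force: [-0.9, -0.4, 0.1]
grip_width: 0.573
grip_force: 42.0
```

Request:
servo_tool --deltas '[[[0,0,0],[0,0,0],0.65],[[0,0,0],[0,0,0],0.72],[[0,0,0],[0,0,0],0.72],[[0,0,-0.04],[0,0,0],0.72],[[0,0,-0.12],[0,0,0],0.72],[[0,0,-0.15],[0,0,0],0.72],[[0,0,-0.15],[0,0,0],0.85],[[0,0,-0.15],[0,0,0],0.85]]'

```text
time_s: 22.1
eef_pos: [494.3, -395.7, 158.3]
ee_rot: [0.0, 0.968, -0.25, 0.0]
force: [0.0, -0.4, -0.0]
grip_width: 0.847
grip_force: 0.0
```

Request:
servo_tool --deltas '[[[-0.1,0,0],[0,0,0],1],[[-0.2,0,0],[0,0,0],1],[[-0.2,0,0],[0,0,0],1],[[-0.2,0.1,0],[0,0,0],1],[[-0.1,0.1,0],[0,0,0],1],[[0,0.1,0],[0,0,0],1],[[0,0,0],[0,0,0],1]]'

```text
time_s: 22.8
eef_pos: [324.3, -372.2, 157.2]
ee_rot: [0.001, 0.968, -0.252, 0.001]
force: [-0.9, 0.2, -0.3]
grip_width: 0.999
grip_force: 0.0
```

```bash
python3 - <<'E'
from h import *
a=optics.capture('side');b=optics.capture('top')
cv2.imwrite('pics/ft.png',cv2.resize(b[100:265,245:460],None,fx=3.5,fy=3.5,interpolation=cv2.INTER_CUBIC))
cv2.imwrite('pics/fs.png',cv2.resize(a[135:240,190:340],None,fx=5,fy=5,interpolation=cv2.INTER_CUBIC))
E
```

```text
(no output)
```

View pics/ft.png

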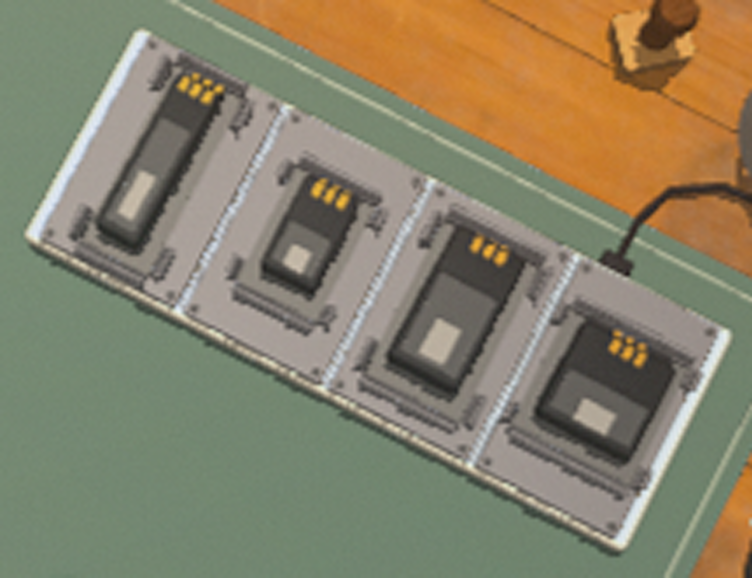

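View pics/fs.png

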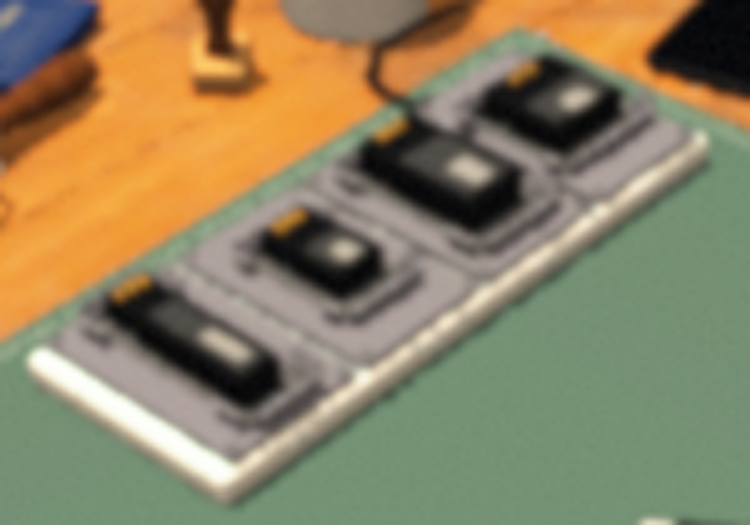

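The top and side views show all four in the right plates, gold to gold, though slightly toward the contact end. I'll check flatness by triangulating the gold and the label on each.

```bash
cat > flat.py <<'E'
from h import *
im={n:optics.capture(n) for n in('top','side')}
B={'stick':(612,-185,18,86),'small':(573,-256,16,50),'long':(534,-326,20,72),'square':(494,-395,18,50)}
e=np.array([.875,-.485])
def cen(n,X,what,r):
    u,v=np.round(proj(n,X)).astype(int); a=im[n][v-r:v+r+1,u-r:u+r+1]; h=cv2.cvtColor(a,cv2.COLOR_BGR2HSV).astype(int)
    m=((h[...,0]>12)&(h[...,0]<32)&(h[...,1]>110)&(h[...,2]>90)) if what=='gold' else ((h[...,1]<60)&(h[...,2]>125))
    k,lab,st,ce=cv2.connectedComponentsWithStats(cv2.dilate(m.astype(np.uint8),np.ones((3,3),np.uint8)) if what=='gold' else m.astype(np.uint8))
    if k<2: return None
    i=min(range(1,k),key=lambda j:np.hypot(*(ce[j]-r))-0.5*np.sqrt(st[j,4])); return ce[i]+[u-r,v-r],st[i,4]
def tri(a,b):
    o1,d1=ray('top',a);o2,d2=ray('side',b); d1/=np.linalg.norm(d1);d2/=np.linalg.norm(d2)
    s=np.linalg.lstsq(np.c_[d1,-d2],o2-o1,rcond=None)[0]; return (o1+d1*s[0]+o2+d2*s[1])/2
for k,(x,y,h,l) in B.items():
    for what,off in(('gold',l/2-7),('label',-l*.22)):
        c=np.array([x,y])+e*(off+4); X=np.r_[c,24+h]
        t,s=cen('top',X,what,11),cen('side',X,what,11)
        if t and s: print(k,what,tri(t[0],s[0]).round(1),'areas',t[1],s[1],'expect z',24+h)
E
python3 flat.py
```

```text
stick gold [ 646.5 -203.8   54.8] areas 117 261 expect z 42
stick label [ 594.8 -173.    42.3] areas 87 38 expect z 42
small gold [ 594.  -266.7   38.5] areas 103 49 expect z 40
small label [ 562.6 -249.4   40.7] areas 48 20 expect z 40
long gold [ 565.  -338.    60.1] areas 102 222 expect z 44
long label [ 520.5 -315.6   44.6] areas 105 39 expect z 44
square gold [ 514.  -405.5   41.5] areas 118 44 expect z 42
square label [ 483.1 -387.7   42.8] areas 76 24 expect z 42
```

```bash
sed -i "s/'gold',11/X/; s/cen('side',X,what,11)/cen('side',X,what,6 if what=='gold' else 11)/; s/>12)&(h\[...,0\]<32)/>16)\&(h[...,0]<32)/" flat.py; python3 flat.py
```

```text
stick gold [ 646.5 -204.5   44.6] areas 117 80 expect z 42
stick label [ 594.8 -172.9   42.3] areas 87 38 expect z 42
small gold [ 593.6 -266.8   37.7] areas 103 36 expect z 40
small label [ 562.6 -249.4   40.7] areas 48 20 expect z 40
long gold [ 564.7 -340.7   46.9] areas 100 64 expect z 44
long label [ 520.3 -315.7   44.5] areas 104 38 expect z 44
square gold [ 513.8 -405.5   41.2] areas 118 34 expect z 42
square label [ 483.1 -387.7   42.8] areas 76 24 expect z 42
```

The labels are at the expected heights. The gold positions put every pack within about 2 mm of its recess centre, clear of the guides. The high gold readings on the stick and long packs look like wood-coloured pixels in the side mask. Handing in.

```bash
python3 -c "
from rig import ctrl; print(ctrl.finish_job())"
```

```text
the job is handed in; nothing more can be done
None
```

All four batteries are in their matching charging plates, gold contacts to gold contacts and released, and the job is handed in at about 23 s; they look flat, though the side-camera check of the gold ends on the stick and long packs was inconclusive.

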